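Clear the cooler's lid and hold it open

TASK

Three chips of a broken porcelain mortar lie on the shut lid of the tube cooler: using the scraper block, sweep them all off the lid into the steel tray beside it, without touching them with the gripper or raising the lid while any is still on it. Put the scraper down on the open bench clear of the other things and let go of it, then raise the lid with the gripper and finish still holding it open, steady at 45 degrees (it falls shut if let go, and nothing else may prop it). Leave the other things on the bench where they stand.

Things in the scene. Friction and masses are not known exactly. Their poses are not given: they have to be found in the camera images.
- cooler: Tube cooler: white open-topped box fixed to the bench, 170 x 210 mm (its x, y), 80 mm high, closed by a flat grey lid. Origin: centre of its underside, on the bench; z up, x from its front (the side near the robot, with the lid's bar) to its back (the hinge), y to the left along the front. The closed lid covers x -85..+85 mm, y -115..+115 mm and its flat top is 90 mm above the bench.
- lid (a joint): Opening angle of the cooler's lid, rad: 0 = shut, grows as the front edge rises (0.785 = 45 degrees), stop at 1.2. The hinge runs along the cooler's back edge. The lid weighs about 0.35 to 0.7 kg and falls shut from every angle when let go.
- lid_bar (a point): Middle of the round steel bar (12 mm diameter, along the cooler's y, free for 140 mm between its two brackets) in front of the lid, level with the shut lid's mid-thickness, 85 mm above the bench when shut. Its axis lies 50 mm ahead of the lid's front edge, so there is a 44 mm gap behind the bar, and 220 mm from the hinge axis.
- lid_hinge (a point): Point of the lid's hinge axis, at mid-width, 85 mm behind the cooler's origin (its +x) and 85 mm above the bench. The axis is the cooler's y.
- tray: Shallow open steel tray fixed to the bench close along one side of the cooler (left or right, it varies), 170 x 110 mm (x, y parallel to the cooler's), walls 30 mm high and 3 mm thick. Origin: centre of its underside. The lid's side edge overhangs its nearer wall by a few mm.
- scraper: Scraper block standing on the bench: black rubber foot 130 x 30 mm (its x, y), 16 mm high, with a grey plastic grip rib 110 mm long (x), 20 mm thick (y) rising from the foot's top to 56 mm above its underside. 0.10 to 0.17 kg. Origin: centre of its underside. Starts near the robot on the left or right (the blue tube rack is on the other side).
- chip1: Loose white porcelain chip, 26 x 20 mm, 9 mm thick, 11 g, lying flat on the cooler's lid within 50 mm of its middle along x and 40 mm along y. Origin: centre of its underside.
- chip2: Loose white porcelain chip, 24 x 18 mm, 9 mm thick, 11 g, lying flat on the cooler's lid within 50 mm of its middle along x and 40 mm along y. Origin: centre of its underside.
- chip3: Loose white porcelain chip, 28 x 18 mm, 10 mm thick, 11 g, lying flat on the cooler's lid within 50 mm of its middle along x and 40 mm along y. Origin: centre of its underside.
- tiprack: Pipette-tip rack, grey plastic with a white top and small clear tips, 120 x 90 mm (its x, y), 54 mm high; stands upright on the bench right beside the cooler, on the side opposite the tray. Loose; leave alone.
- tuberack: Open blue tube rack with a few white tubes, 110 x 50 mm (its x, y), 42 mm high, on the bench near the robot, on the side opposite the scraper. Loose; leave alone.
- dish: Clear lidded culture dish, 91 mm across, 18 mm high, on the bench between the robot and the cooler, partly under the bar. Loose; leave alone.
- reagent: Glass bottle 66 mm across, about 140 mm high, on the bench beyond the cooler, right. Loose; leave alone.
- washbottle: White wash bottle 70 mm across, 195 mm high with its spout, on the bench beyond the cooler, left. Loose; leave alone.
- beaker: Glass beaker 70 mm across, 85 mm high, on the bench on the left. Loose; leave alone.
- tipbox: Clear box with a green lid, 102 x 62 mm, 65 mm high, on the bench on the right. Loose; leave alone.

How it is judged:
By the outcome, as a careful person would: the job done as asked, in the order asked, and still so for the second after the job is handed in, while the arm keeps its last pose, push and grip.
It also fails if it takes over 72 s, if anything falls off the work surface, if the arm or the gripper's body presses on something with over 40 N, if the wrist force passes 120 N, or if a joint passes its speed limit or range.

ROBOT

A 6-joint arm with a two-finger parallel gripper is mounted at the origin on the work surface. World frame = base frame: x ahead of the robot, y to its left, z up, the work surface at z = 0. Lengths are in m, angles in rad, forces in N, time in s.
With the tool pointing down it reaches from about 0.225 to 0.875 m from the base axis. Payload 3.4 kg.
Tool frame: the origin (TCP) lies midway between the tips of the shut fingers; the grasp point (between the pads) lies 19 mm behind it (manip.pinch_z is the z of the grasp point in the tool frame, in m); z points along the fingers, x is the direction in which the jaws open and shut, and the axes are right-handed (so a half turn about z gives the same grasp; the last joint's range is limited). The gripper opens to 85 mm and grips with 20 to 120 N. Pads are 22 mm wide; open, the fingers measure 114 mm over their backs; the gripper's body (76 mm by 85 mm) begins 54 mm behind the grasp point. The pads swing forward as they close: fully open they stand 13 mm farther back than shut.
Start: joints at [0.991, 0.276, 1.505, -0, 1.361, -0.121], TCP at [0.255, 0.516, 0.231] pointing down, gripper open.
Joint ranges: [-2.89, 2.89], [-0.75, 2.08], [0.22, 2.7], [-1.18, 4.32], [0.11, 2.71], [-2.7, 2.7]. Speed limits (rad/s): [2.57, 2.57, 3.14, 3.14, 3.14, 3.14].

INTERFACE

Orientations are given as a unit quaternion [w, x, y, z].
In Python, from rig import manip gives the robot as it stands. The module is installed in compiled form; this text tells all that it offers.
- The arm moves only by the tool drive_tool, never from a script. Its argument "steps" is a list of rows, each a list of 5 numbers: the shift along the tool's x, y, z in mm, then the turn about the tool's z in rad, then the gripper command: -1 is shut, 1 is fully open, values between are in proportion. A call has 1 to 5 rows; each row is the pose to reach, as a shift and turn from the pose measured when the call began, along the tool's axes at that moment; what a row does not reach only later rows make up. A row lasts 1/10 s, in which the tool goes at most 50 mm and 8.59 degrees, less where a joint would pass 70% of its speed; a pose out of reach is approached as far as the arm can. A call with a gripper value outside its range is refused whole. The fingers move at their own pace and stop on an object; "squeeze" is the grip in N (left out, the last holds). Time passes only in rows, so rows that repeat a pose let the fingers close. It gives the time, the measured TCP pose, the force and the opening at its end, in the units of the state.
- manip.get_state(): the state, without advancing time (a new reading comes with each control period).
- manip.get_image(name): name is "scene" or "top"; returns the picture (420x560x3 uint8, blue, green, red); there is no depth.
- manip.get_calibration(name): a dict with "camera_matrix" (3x3 intrinsics, pixels), "distortion" ([k1, k2, p1, p2, k3] as OpenCV has them; the pictures are not rectified), "rvec" (rotation vector, rad) and "tvec" (3), from world to camera coordinates, as OpenCV has them. Camera axes: x right, y down, z forward; pixel columns grow to the right and rows downward; lengths in m; the calibration is good to about 2 mm. A picture is of the moment at which its call begins. get_calibration takes no time and is no camera call.
- manip.sign_off(): hands the job in, once; it reports no verdict.
Trained networks look in the newest picture that a camera, given by its name, has taken for a name from the list of things; names that differ only in an ending like _2 or _b are one class to them, and where a whole thing is asked for, a point or a joint stands for the part that bears it (a point fixed in the world has none). Each returns a list of dicts, best first, with "conf" (0 to 1); they miss things now and then, are a little off and sometimes report something else, mostly with a low value. They report only what shows in the picture. A call takes as long as a camera call.
- manip.masks_of(camera, name): "pixels" (420x560 bool, what is visible of it) and "location" ([column, row] in pixels, amid what is visible of it).
The state is a dict: "clock": time; "qpos": joint angles; "qd": joint speeds; "effort": joint torques, N m; "position": TCP position; "ee_rot": TCP orientation; "contact_force": force on the tool from outside, world axes, zero at the start; "moment": the same for the moment, N m; "width": finger opening in m.
Only numpy, scipy, OpenCV 4.12 (cv2) and the standard library are available. Lean on these libraries where they do the work, as an engineer would, in place of code of your own. Each camera call takes 0.05 s, during which the arm holds its last target.

## Working session

There is one attempt and no reset: what is moved stays moved. The work goes in short steps, Python scripts to look and compute and a tool call to move; the robot and the scene stay as the last step left them, time stands still between calls to the robot, and variables do not carry over. Pictures are saved under pics/ and viewed, and the job is handed in when it is done.

Besides the shell and the picture viewer there is one more tool, called after "Emit:" by a JSON object that holds its "op" and its "data", one argument or row to a line. drive_tool: Moves the arm, as the interface text tells. Its arguments: {"type":"object","properties":{"steps":{"type":"array","items":{"type":"array","items":{"type":"number"}}},"squeeze":{"type":"number"}},"required":["steps"]}

```bash
mkdir -p pics; python3 - <<'E'
from rig import manip
import cv2
s=manip.get_state();print(s)
print(manip.pinch_z)
for n in("scene","top"):
    cv2.imwrite(f"pics/{n}0.png",manip.get_image(n)); c=manip.get_calibration(n);print(n,c)
E
```

```text
{'clock': 0.0, 'qpos': array([ 9.90969129e-01,  2.76617734e-01,  1.50616923e+00,  2.68650127e-05,
        1.36070293e+00, -1.21051146e-01]), 'qd': array([ 2.12236228e-04,  2.37908274e-03,  9.97411713e-05, -1.94296032e-03,
       -4.23941718e-04,  9.10532953e-04]), 'effort': array([ 7.19039817e-04, -4.16778409e+01, -2.45808613e+01, -3.00630313e-05,
        1.10963755e-02,  1.80917297e-06]), 'position': array([0.25436119, 0.51507194, 0.23041237]), 'ee_rot': array([ 3.87812164e-04,  8.49368824e-01,  5.27798920e-01, -8.65827268e-04]), 'contact_force': array([ 0.10486684,  0.10942934, -0.64824362]), 'moment': array([ 0.02295985, -0.01310499, -0.0597697 ]), 'width': 0.08588359064517685}
-0.0187
scene {'camera_matrix': array([[394.26266865,   0.        , 275.34805128],
       [  0.        , 394.26266865, 212.22453085],
       [  0.        ,   0.        ,   1.        ]]), 'distortion': array([-0.11220434,  0.        ,  0.        ,  0.        ,  0.        ]), 'rvec': array([ 1.17120466,  2.57324548, -0.7531644 ]), 'tvec': array([ 0.3666359 , -0.33806813,  1.24875821])}
top {'camera_matrix': array([[380.222877  ,   0.        , 276.68951102],
       [  0.        , 380.222877  , 207.29549068],
       [  0.        ,   0.        ,   1.        ]]), 'distortion': array([-0.00790355,  0.        ,  0.        ,  0.        ,  0.        ]), 'rvec': array([ 2.19636263, -2.18158045,  0.08538009]), 'tvec': array([0.022901  , 0.56096192, 0.96439316])}
```

View pics/scene0.png

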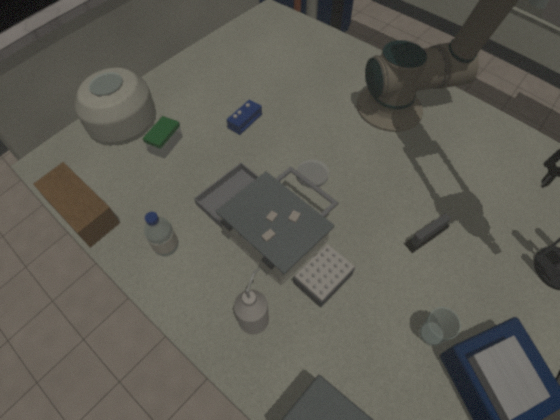

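View pics/top0.png

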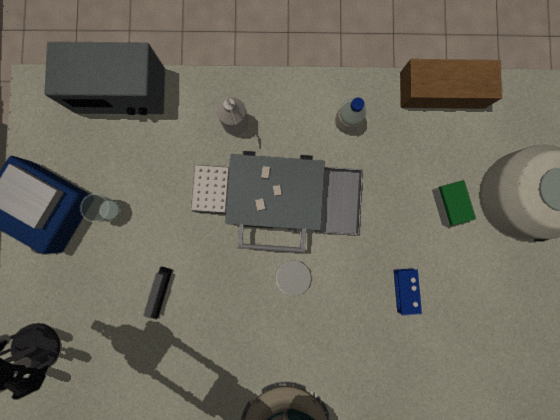

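The tray is on the robot's right (top image ~(343,202)). The chips are at (265,172), (277,190) and (260,205), the scraper is at (159,292) and the bar at (272,247).

```bash
cat > h.py <<'E'
from rig import manip
import numpy as np, cv2
def ray(cam,px):
    c=manip.get_calibration(cam)
    R=cv2.Rodrigues(np.array(c['rvec']))[0];t=np.array(c['tvec']).ravel()
    u=cv2.undistortPoints(np.array(px,float).reshape(-1,1,2),c['camera_matrix'],c['distortion']).reshape(-1,2)
    d=np.c_[u,np.ones(len(u))]@R
    return -R.T@t,d
def toz(cam,px,z):
    o,d=ray(cam,px); return o+d*((z-o[2])/d[:,2])[:,None]
def proj(cam,P):
    c=manip.get_calibration(cam)
    return cv2.projectPoints(np.array(P,float).reshape(-1,1,3),c['rvec'],c['tvec'],c['camera_matrix'],c['distortion'])[0].reshape(-1,2)
def contour(m):
    cs=cv2.findContours(m.astype(np.uint8),cv2.RETR_EXTERNAL,cv2.CHAIN_APPROX_NONE)[0]
    return max(cs,key=cv2.contourArea).reshape(-1,2)
def rect(cam,m,z):
    w=toz(cam,contour(m),z)[:,:2]
    (cx,cy),(a,b),ang=cv2.minAreaRect((w*1000).astype(np.float32))
    return np.round([cx,cy,a,b,ang],1)
E
python3 - <<'E'
from h import *
Z=dict(cooler=.09,tray=.03,scraper=.05,chip1=.095,tiprack=.054,dish=.018,lid=.09,lid_bar=.085,washbottle=.1,tuberack=.042,reagent=.1)
manip.get_image("top");manip.get_image("scene")
for n in Z:
  for cam in(("top","scene") if n in("scraper","chip1","lid","dish") else("top",)):
    for r in manip.masks_of(cam,n)[:4]:
        if r['conf']<.2: continue
        print(cam,n,round(r['conf'],2),np.round(r['location']),r['pixels'].sum(),rect(cam,r['pixels'],Z[n]))
print(manip.get_state()['clock'])
im=manip.get_image("top")
a=cv2.resize(im[140:270,180:380],None,fx=4,fy=4,interpolation=cv2.INTER_CUBIC);cv2.imwrite("pics/lid.png",a)
a=cv2.resize(im[250:330,120:200],None,fx=7,fy=7,interpolation=cv2.INTER_CUBIC);cv2.imwrite("pics/scr.png",a)
E
```

```text
top cooler 0.7 [277. 195.] 7124 [570.7  33.8 230.  235.7  86.4]
top tray 0.69 [344. 201.] 2582 [ 578.5 -134.8  110.   171.9   85.8]
top scraper 0.68 [158. 289.] 759 [346.2 319.3  39.1 126.7  75.7]
top scraper 0.31 [343. 202.] 2511 [ 576.8 -135.1   97.3  166.9   86.5]
scene scraper 0.9 [427. 235.] 748 [360.7 329.4  39.7 152.6  73.2]
top chip1 0.52 [261. 203.] 77 [562.7  67.8  24.9  18.3  11.8]
top chip1 0.44 [278. 188.] 76 [5.97e+02 2.79e+01 2.41e+01 1.68e+01 4.00e-01]
scene chip1 0.67 [294. 216.] 104 [563.3  67.   30.   22.8  13.3]
scene chip1 0.54 [272. 219.] 71 [597.3  27.6  26.1  18.    1. ]
top tiprack 0.82 [209. 187.] 1649 [602.2 194.1  88.3 121.   86.3]
top dish 0.83 [294. 277.] 985 [ 3.811e+02 -1.630e+01  8.880e+01  8.720e+01  3.000e-01]
scene dish 0.68 [314. 172.] 581 [373.7 -11.3  92.8  72.5  86.7]
scene dish 0.63 [160. 237.] 1072 [ 784.4 -189.7  145.8   70.6   67.9]
top lid 0.95 [276. 195.] 6842 [565.7  34.1 229.8 225.7  86.5]
scene lid 0.61 [278. 220.] 6036 [568.9  35.2 231.4 226.6  86.4]
top lid_bar 0.55 [274. 199.] 6890 [566.1  34.3 231.  226.9  86.4]
top washbottle 0.9 [233. 113.] 933 [776.  133.8  94.9  70.4  27. ]
top tuberack 0.86 [409. 292.] 1150 [ 351.5 -299.3  116.5   64.     4.6]
top reagent 0.62 [351. 116.] 868 [ 779.6 -149.    73.    87.3   89.7]
0.95
```

View pics/lid.png

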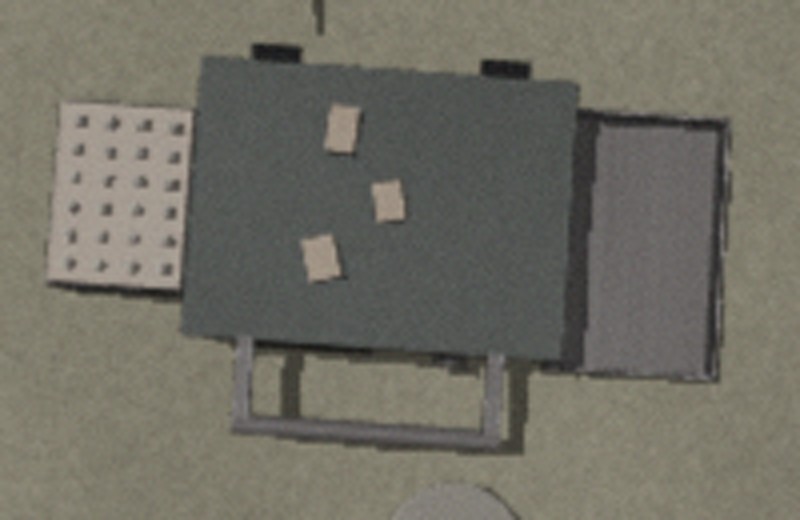

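View pics/scr.png

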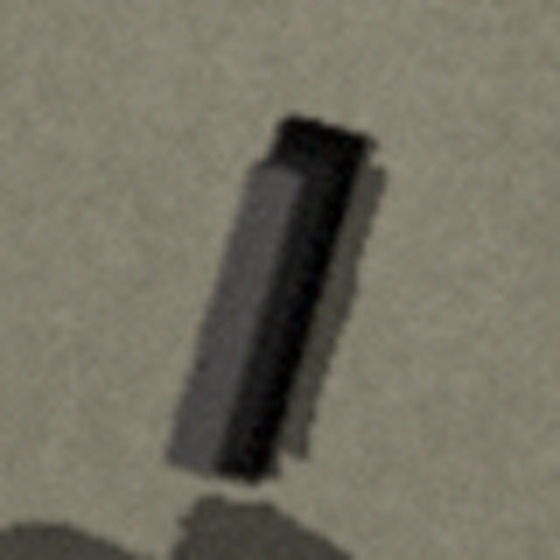

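```bash
python3 - <<'E'
from h import *
def cr(p,o,f): return (np.array(p,float)+.5)/f-.5+np.array(o)
L=toz("top",cr([(203,57),(578,83),(560,358),(183,332)],(180,140),4),.09)[:,:2]
print(L.round(4),L.mean(0)); 
for i in range(4): v=L[(i+1)%4]-L[i]; print(np.linalg.norm(v),np.degrees(np.arctan2(v[1],v[0])))
ch=toz("top",cr([(342,129),(388,201),(321,258)],(180,140),4),.099)[:,:2];print("chips",ch)
yaw=None
B=toz("top",cr([(233,430),(497,442)],(180,140),4),.085);print("bar",B,B.mean(0))
T=toz("top",cr([(250,165),(300,168),(216,470),(168,464)],(120,250),7),.056)[:,:2]
print("rib top",T,T.mean(0)); print(np.degrees(np.arctan2(*((T[0]+T[1]-T[2]-T[3])[::-1]))), np.linalg.norm(T[0]-T[3]))
F=toz("top",cr([(285,118),(372,136),(265,482)],(120,250),7),.016)[:,:2];print("foot",F, (F[0]+F[2])/2)
m=manip.masks_of("scene","scraper")[0]['pixels']
c=cv2.convexHull(contour(m)).reshape(-1,2)
def model(x,y,a):
    R=np.array([[np.cos(a),-np.sin(a)],[np.sin(a),np.cos(a)]])
    P=[]
    for hx,hy,zs in((.065,.015,(0,.016)),(.055,.01,(.016,.056))):
        for sx in(-1,1):
            for sy in(-1,1):
                for z in zs:
                    q=R@[sx*hx,sy*hy]; P.append([x+q[0],y+q[1],z])
    return P
mt=manip.masks_of("top","scraper")[0]['pixels']
def iou(p,cam,m):
    im=np.zeros(m.shape,np.uint8); s=8
    h=cv2.convexHull(proj(cam,model(*p)).astype(np.float32))
    cv2.fillPoly(im,[np.round(h*16).astype(np.int32)],1,shift=4)
    im=im>0
    return (im&m).sum()/(im|m).sum()
from scipy.optimize import minimize
f=lambda p:-iou((p[0]/1e3,p[1]/1e3,p[2]),"top",mt)-iou((p[0]/1e3,p[1]/1e3,p[2]),"scene",m)
best=min((minimize(f,[x,y,a],method='Nelder-Mead',options=dict(initial_simplex=[[x,y,a],[x+5,y,a],[x,y+5,a],[x,y,a+.1]])) for x in(345,355) for y in(310,325) for a in(-.15,-.25,-.35)),key=lambda r:r.fun)
print(best.x,best.fun,np.degrees(best.x[2]))
E
```

```text
[[ 0.6849  0.1404]
 [ 0.6708 -0.0872]
 [ 0.5041 -0.076 ]
 [ 0.5182  0.1498]] [0.59450006 0.03174103]
0.2280028234672535 -93.55403775316611
0.16704466734050408 176.1586162690754
0.2262439996223099 86.43989039114761
0.1670211304429218 -3.238065089615932
chips [[0.64001895 0.05549827]
 [0.5968691  0.0276784 ]
 [0.56246768 0.06731954]]
bar [[ 0.45981731  0.11956945  0.085     ]
 [ 0.45364484 -0.03872304  0.085     ]] [0.45673108 0.0404232  0.085     ]
rib top [[0.39380614 0.32443774]
 [0.39287723 0.30685876]
 [0.2883652  0.33335335]
 [0.29031594 0.35013664]] [0.34134113 0.32869662]
-14.086250565653499 0.10663327389319308
foot [[0.40683346 0.32439954]
 [0.40049964 0.29236634]
 [0.27560122 0.32812341]] [0.34121734 0.32626147]Traceback (most recent call last):
  File "<stdin>", line 23, in <module>
IndexError: list index out of range
```

```bash
cat >> h.py <<'E'
def tool():
    s=manip.get_state(); w,x,y,z=s['ee_rot']
    from scipy.spatial.transform import Rotation as Ro
    R=Ro.from_quat([x,y,z,w]).as_matrix(); return s,np.array(s['position']),R
def plan(*targets):
    s,p,R=tool(); yaw=np.degrees(np.arctan2(R[1,0],R[0,0]))
    print("t",round(s['clock'],2),"pos",p.round(4),"yaw",yaw.round(2),"F",s['contact_force'].round(1),"w",round(s['width'],4),"tilt",np.degrees(np.arccos(-R[2,2])).round(2))
    for (x,y,z,yw) in targets:
        d=R.T@(np.array([x,y,z])-p)*1000; dy=(yw-yaw+180)%360-180
        print("  ",d.round(1),"turn",round(-np.radians(dy),3))
CY=np.radians(-3.55);CO=np.array([.5945,.0317])
def C(x,y):  # cooler frame mm -> world m
    x,y=x/1e3,y/1e3
    return CO[0]+np.cos(CY)*x-np.sin(CY)*y, CO[1]+np.sin(CY)*x+np.cos(CY)*y
E
python3 -c "
from h import *
plan((.341,.327,.15,75.9),(.341,.327,.08,75.9),(.341,.327,.08,-104.1))"
```

```text
t 1.1 pos [0.2547 0.5156 0.2313] yaw 63.71 F [-0.2 -0.  -0.2] w 0.0857 tilt 0.0
   [-130.8  160.9   81.3] turn -0.213
   [-130.8  160.9  151.3] turn -0.213
   [-130.8  160.9  151.3] turn 2.929
```

Emit:
{"op": "drive_tool", "data": {
  "steps": [
    [-131,161,81,-0.213,1],
    [-131,161,81,-0.213,1],
    [-131,161,81,-0.213,1],
    [-131,161,81,-0.213,1],
    [-131,161,81,-0.213,1]
  ]
}}

```text
clock: 1.6
position: [0.3409, 0.3231, 0.1489]
ee_rot: [0.001, 0.789, 0.614, -0.002]
contact_force: [0.0, 0.3, 0.3]
width: 0.0855
```

```bash
python3 -c "
from h import *
plan((.341,.327,.05,75.9),(.341,.327,.026,75.9))
i=manip.get_image('top');cv2.imwrite('pics/t1.png',cv2.resize(i[230:360,90:250],None,fx=4,fy=4))
i=manip.get_image('scene');cv2.imwrite('pics/s1.png',cv2.resize(i[150:300,350:510],None,fx=4,fy=4))
"
```

```text
t 1.6 pos [0.3409 0.3231 0.1489] yaw 75.81 F [0.  0.3 0.3] w 0.0855 tilt 0.19
   [ 4.1 -0.7 98.9] turn -0.002
   [  4.2  -0.7 122.9] turn -0.002
```

View pics/s1.png

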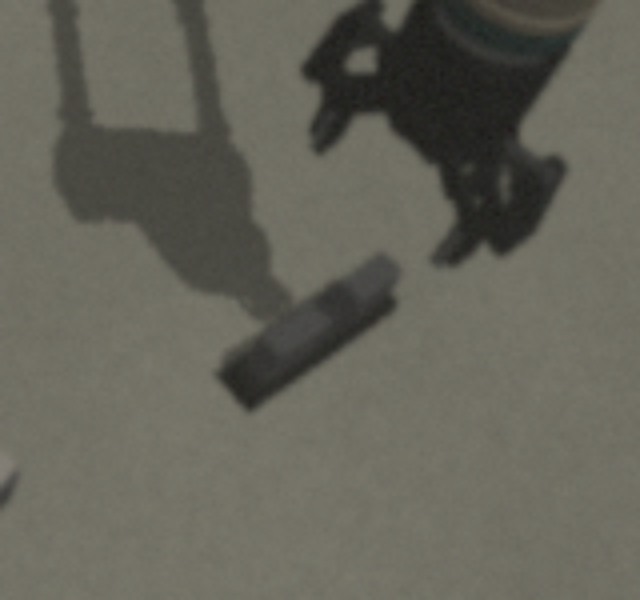

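The gripper is above the scraper and its jaws straddle the rib. I'm going down.

Emit:
{"op": "drive_tool", "data": {
  "steps": [
    [4,-1,50,0,1],
    [4,-1,80,0,1],
    [4,-1,105,0,1],
    [4,-1,117,0,1],
    [4,-1,122,0,1]
  ],
  "squeeze": 50
}}

```text
clock: 2.2
position: [0.3401, 0.3283, 0.0262]
ee_rot: [0.0, 0.789, 0.614, -0.002]
contact_force: [0.8, 0.7, 0.6]
width: 0.0854
```

```bash
python3 -c "
from h import *
plan((.341,.327,.026,75.9))
i=manip.get_image('scene');cv2.imwrite('pics/s2.png',cv2.resize(i[150:300,350:510],None,fx=4,fy=4))
"
```

```text
t 2.2 pos [0.3401 0.3283 0.0262] yaw 75.73 F [0.8 0.7 0.6] w 0.0854 tilt 0.28
   [-1.   1.1  0.2] turn -0.003
```

View pics/s2.png

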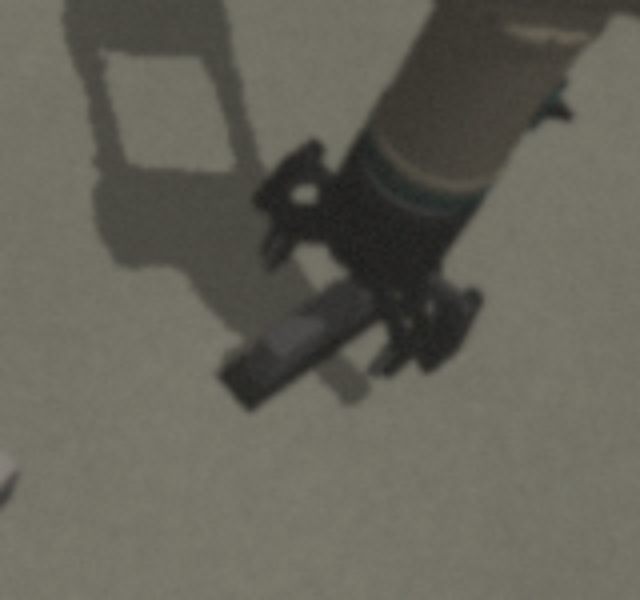

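The rib is between the fingers and clear of both. I'm closing.

Emit:
{"op": "drive_tool", "data": {
  "steps": [
    [0,0,0,0,-1],
    [0,0,0,0,-1],
    [0,0,0,0,-1],
    [0,0,0,0,-1],
    [0,0,0,0,-1]
  ],
  "squeeze": 50
}}

```text
clock: 2.75
position: [0.3407, 0.3285, 0.0269]
ee_rot: [0.0, 0.79, 0.614, -0.002]
contact_force: [0.2, -0.0, 3.1]
width: 0.0192
```

```bash
python3 -c "
from h import *
plan((.341,.327,.026,75.9))
"
```

```text
t 2.75 pos [0.3407 0.3285 0.0269] yaw 75.72 F [ 0.2 -0.   3.1] w 0.0192 tilt 0.19
   [-1.4  0.7  0.9] turn -0.003
```

Emit:
{"op": "drive_tool", "data": {
  "steps": [
    [0,0,-30,0,-1],
    [0,0,-70,0,-1],
    [0,0,-115,0,-1],
    [0,0,-155,0,-1],
    [0,0,-175,0,-1]
  ]
}}

```text
clock: 3.25
position: [0.3422, 0.3297, 0.2056]
ee_rot: [0.0, 0.79, 0.614, 0.001]
contact_force: [0.0, 0.4, -2.3]
width: 0.019
```

```bash
python3 -c "
from h import *
plan((*C(6,84),.20,86.45))
i=manip.get_image('scene');cv2.imwrite('pics/s3.png',cv2.resize(i[100:300,350:510],None,fx=3,fy=3))
"
```

```text
t 3.25 pos [0.3422 0.3297 0.2056] yaw 75.71 F [ 0.   0.4 -2.3] w 0.019 tilt 0.16
   [-142.9  308.2    6. ] turn -0.187
```

View pics/s3.png

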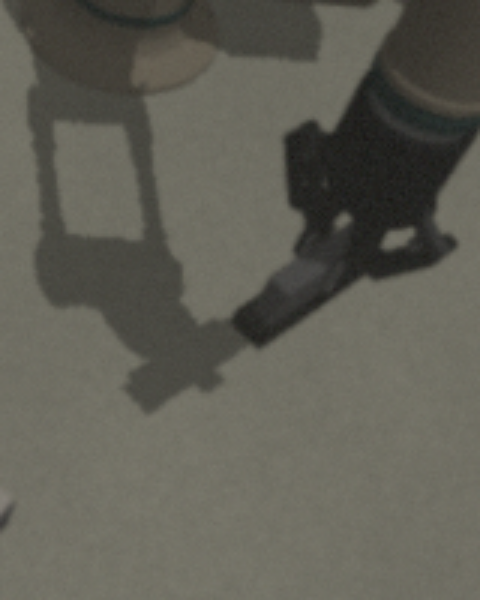

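The gripper holds the scraper level. I'm moving it over the lid's left end in gentler increments.

Emit:
{"op": "drive_tool", "data": {
  "steps": [
    [-18,38,1,-0.03,-1],
    [-36,77,2,-0.06,-1],
    [-54,116,3,-0.09,-1],
    [-72,155,4,-0.12,-1],
    [-90,194,5,-0.15,-1]
  ]
}}

```text
clock: 3.8
position: [0.5095, 0.194, 0.2016]
ee_rot: [-0.0, 0.741, 0.672, 0.002]
contact_force: [0.6, 1.0, -1.1]
width: 0.0191
```

```bash
python3 -c "
from h import *
plan((*C(6,84),.20,86.45))
"
```

```text
t 3.8 pos [0.5095 0.194  0.2016] yaw 84.37 F [ 0.6  1.  -1.1] w 0.0191 tilt 0.29
   [-69.  103.5   1.7] turn -0.036
```

Emit:
{"op": "drive_tool", "data": {
  "steps": [
    [-24,36,1,-0.012,-1],
    [-48,72,1,-0.024,-1],
    [-69,103,2,-0.036,-1],
    [-69,103,2,-0.036,-1],
    [-69,103,2,-0.036,-1]
  ]
}}

```text
clock: 4.3
position: [0.6046, 0.1145, 0.1978]
ee_rot: [-0.001, 0.729, 0.684, 0.001]
contact_force: [-0.6, -0.4, -1.7]
width: 0.0191
```

```bash
python3 -c "
from h import *
plan((*C(6,84),.13,86.45))
i=manip.get_image('scene');cv2.imwrite('pics/s4.png',cv2.resize(i[150:300,190:370],None,fx=4,fy=4))
"
```

```text
t 4.3 pos [0.6046 0.1145 0.1978] yaw 86.32 F [-0.6 -0.4 -1.7] w 0.0191 tilt 0.21
   [ 0.5  1.1 67.8] turn -0.002
```

View pics/s4.png

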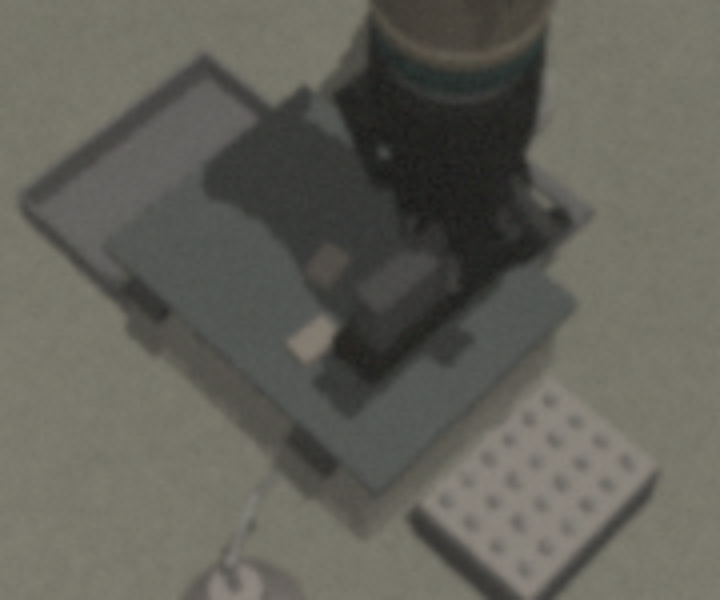

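The scraper is over the lid's left part and the chips lie on its tray side. I'm going down to about 5 mm above the lid.

Emit:
{"op": "drive_tool", "data": {
  "steps": [
    [0,1,25,0,-1],
    [0,1,45,0,-1],
    [0,1,62,0,-1],
    [0,1,73,0,-1],
    [0,1,75,0,-1]
  ]
}}

```text
clock: 4.85
position: [0.603, 0.1163, 0.1218]
ee_rot: [-0.003, 0.729, 0.685, 0.0]
contact_force: [-0.8, 0.6, -1.3]
width: 0.0192
```

Emit:
{"op": "drive_tool", "data": {
  "steps": [
    [0,0,1,0,-1],
    [0,0,2,0,-1],
    [0,0,3,0,-1],
    [0,0,3,0,-1]
  ]
}}

```text
clock: 5.25
position: [0.6032, 0.1164, 0.1193]
ee_rot: [-0.002, 0.729, 0.685, 0.0]
contact_force: [0.1, -0.1, -2.2]
width: 0.0195
```

```bash
python3 -c "
from h import *
plan((*C(6,84),.118,86.45),(*C(6,-110),.118,86.45))
i=manip.get_image('top');cv2.imwrite('pics/t5.png',cv2.resize(i[140:270,180:380],None,fx=4,fy=4))
i=manip.get_image('scene');cv2.imwrite('pics/s5.png',cv2.resize(i[150:300,190:370],None,fx=4,fy=4))
"
```

```text
t 5.25 pos [0.6032 0.1164 0.1193] yaw 86.46 F [ 0.1 -0.1 -2.2] w 0.0195 tilt 0.26
   [-1.   2.5  1.3] turn 0.0
   [-195.     2.5    0.6] turn 0.0
```

View pics/s5.png

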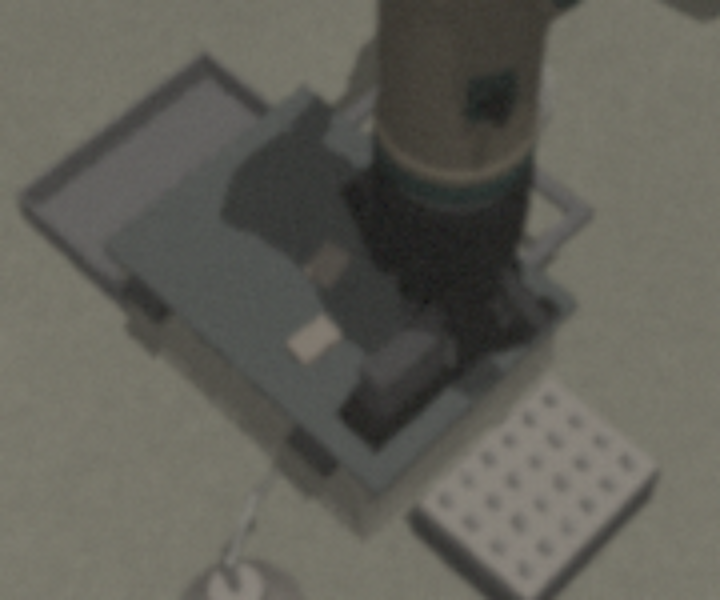

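View pics/t5.png

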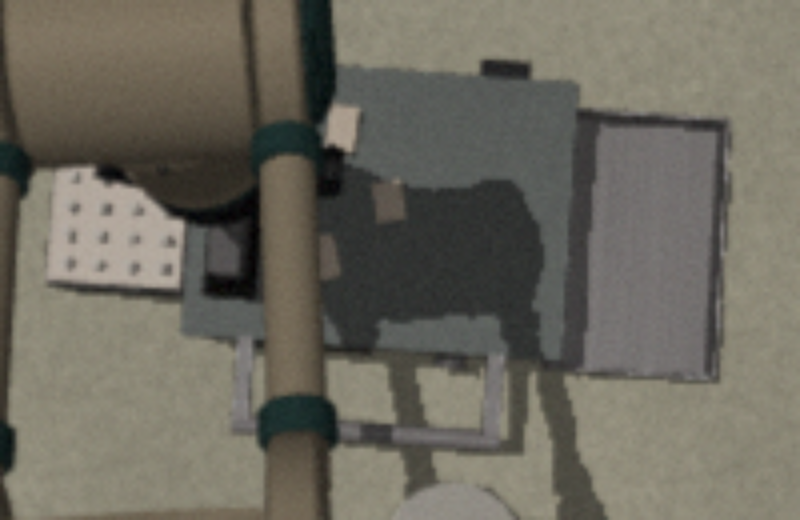

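The chips lie ahead of the foot and inside its length. I'm sweeping towards the tray at about 100 mm/s.

Emit:
{"op": "drive_tool", "data": {
  "steps": [
    [-8,1,1,0,-1],
    [-17,2,1.5,0,-1],
    [-27,2,1.5,0,-1],
    [-37,2,1.5,0,-1],
    [-47,2,1.5,0,-1]
  ]
}}

```text
clock: 5.85
position: [0.6022, 0.0681, 0.1175]
ee_rot: [-0.002, 0.729, 0.685, 0.0]
contact_force: [1.3, 0.3, -2.4]
width: 0.0195
```

```bash
python3 -c "
from h import *
plan((*C(6,-110),.118,86.45))
i=manip.get_image('scene');cv2.imwrite('pics/s6.png',cv2.resize(i[150:300,190:370],None,fx=4,fy=4))
"
```

```text
t 5.85 pos [0.6022 0.0681 0.1175] yaw 86.43 F [ 1.3  0.3 -2.4] w 0.0195 tilt 0.26
   [-146.8    0.6   -1. ] turn -0.0
```

View pics/s6.png

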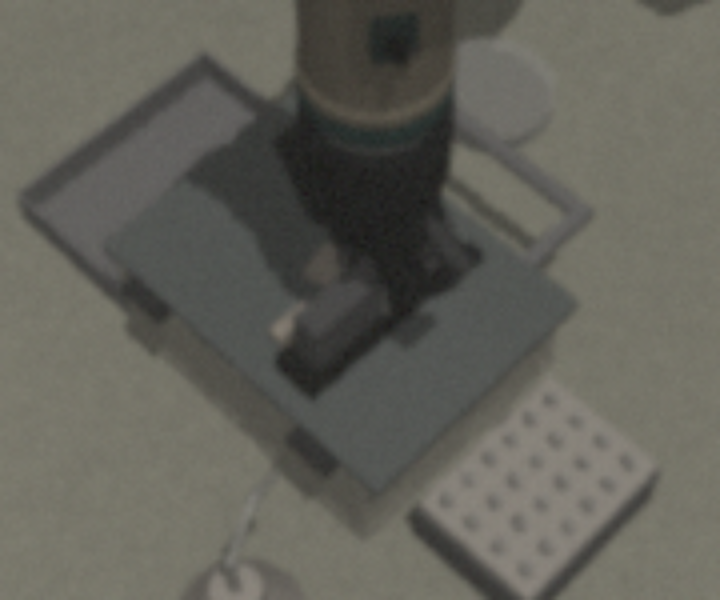

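The sweep works as planned: the back chip is being pushed at its front face. I'm continuing.

Emit:
{"op": "drive_tool", "data": {
  "steps": [
    [-10,0,0,0,-1],
    [-20,0,0,0,-1],
    [-30,0,0,0,-1],
    [-40,0,0,0,-1],
    [-50,0,0,0,-1]
  ]
}}

```text
clock: 6.4
position: [0.5989, 0.0157, 0.1174]
ee_rot: [-0.002, 0.729, 0.684, -0.0]
contact_force: [-0.9, -0.6, -2.2]
width: 0.0196
```

```bash
python3 -c "
from h import *
plan((*C(6,-110),.1175,86.45))
i=manip.get_image('scene');cv2.imwrite('pics/s7.png',cv2.resize(i[150:300,190:370],None,fx=4,fy=4))
i=manip.get_image('top');cv2.imwrite('pics/t7.png',cv2.resize(i[140:270,180:380],None,fx=4,fy=4))
"
```

```text
t 6.4 pos [0.5989 0.0157 0.1174] yaw 86.39 F [-0.9 -0.6 -2.2] w 0.0196 tilt 0.2
   [-94.3   0.7  -0.3] turn -0.001
```

View pics/s7.png

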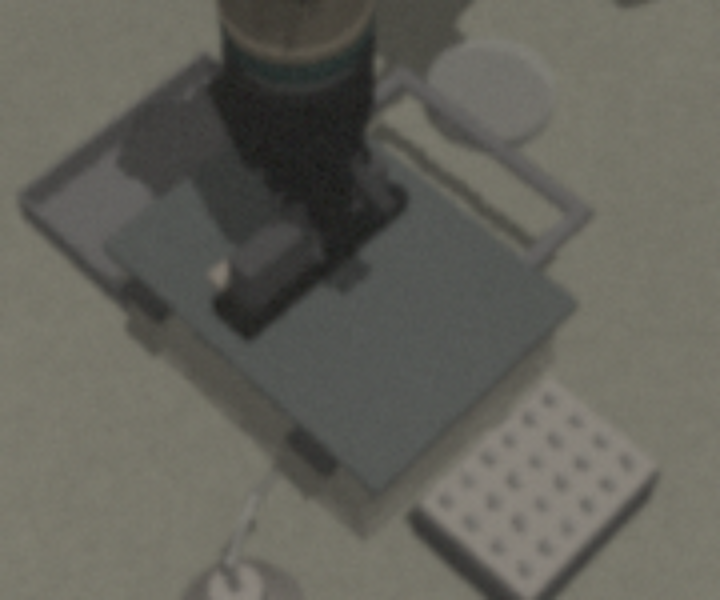

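View pics/t7.png

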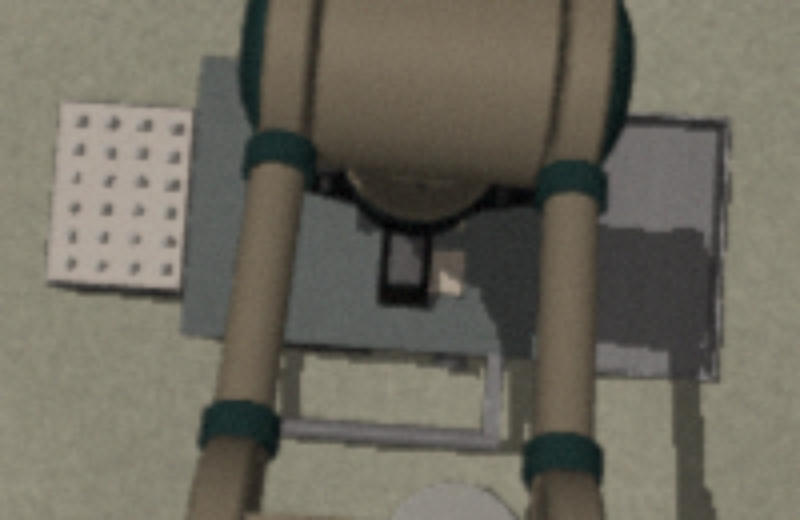

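The chip at the front end is held well within the foot, as is the back chip. I'm sweeping on to the edge.

Emit:
{"op": "drive_tool", "data": {
  "steps": [
    [-10,0,0,0,-1],
    [-20,0,0,0,-1],
    [-30,0,0,0,-1],
    [-40,1,0,0,-1],
    [-50,1,0,0,-1]
  ]
}}

```text
clock: 7.0
position: [0.5969, -0.0359, 0.1174]
ee_rot: [-0.001, 0.73, 0.684, -0.001]
contact_force: [-0.5, -0.2, -1.8]
width: 0.019
```

Emit:
{"op": "drive_tool", "data": {
  "steps": [
    [-8,0,0,0,-1],
    [-16,0,0,0,-1],
    [-25,0,0,0,-1],
    [-34,0,0,0,-1],
    [-42,0,0,0,-1]
  ]
}}

```text
clock: 7.5
position: [0.5941, -0.0787, 0.1173]
ee_rot: [-0.001, 0.73, 0.684, -0.001]
contact_force: [-0.5, -0.8, -0.7]
width: 0.0193
```

```bash
python3 -c "
from h import *
plan((*C(6,-110),.1175,86.45))
i=manip.get_image('scene');cv2.imwrite('pics/s8.png',cv2.resize(i[150:300,190:370],None,fx=4,fy=4))
i=manip.get_image('top');cv2.imwrite('pics/t8.png',cv2.resize(i[140:270,180:380],None,fx=4,fy=4))
"
```

```text
t 7.5 pos [ 0.5941 -0.0787  0.1173] yaw 86.31 F [-0.5 -0.8 -0.7] w 0.0193 tilt 0.17
   [ 0.2 -0.4 -0.2] turn -0.002
```

View pics/s8.png

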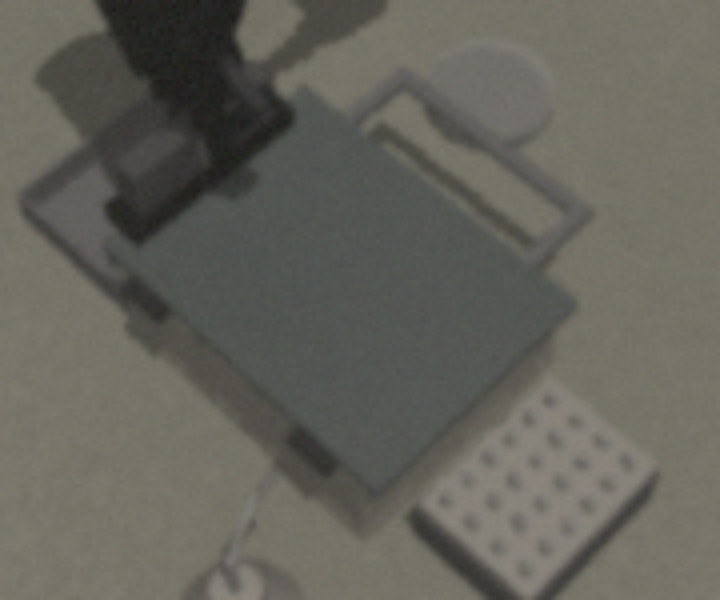

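View pics/t8.png

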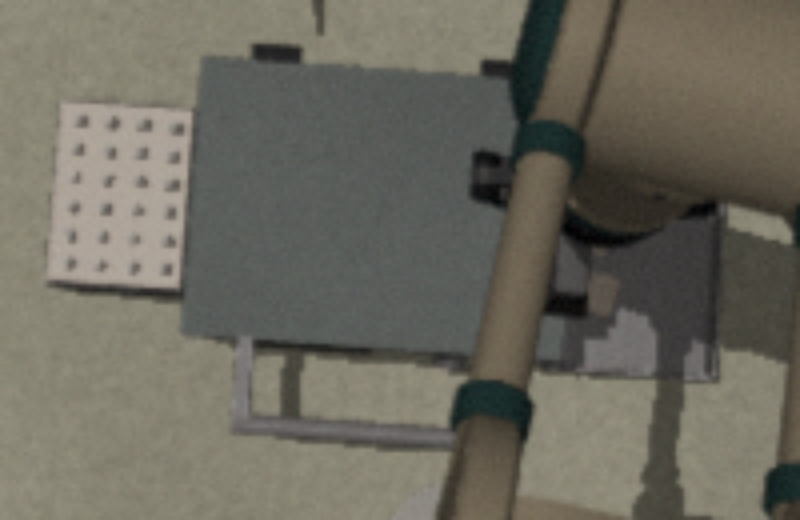

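The lid behind the scraper is clear. A chip shows at about (603,290) beyond the lid edge. I'm nudging 6 mm further, then lifting to look.

Emit:
{"op": "drive_tool", "data": {
  "steps": [
    [-4,0,0,0,-1],
    [-7,0,0,0,-1],
    [-7,0,-10,0,-1],
    [-7,0,-45,0,-1],
    [-7,0,-85,0,-1]
  ]
}}

```text
clock: 8.1
position: [0.593, -0.0856, 0.2024]
ee_rot: [-0.003, 0.73, 0.684, -0.001]
contact_force: [0.3, -0.9, -1.1]
width: 0.0192
```

```bash
python3 -c "
from h import *
plan((.5,.15,.205,80),(.341,.327,.205,75.9))
i=manip.get_image('scene');cv2.imwrite('pics/s9.png',cv2.resize(i[150:300,190:370],None,fx=4,fy=4))
"
```

```text
t 8.1 pos [ 0.593  -0.0856  0.2024] yaw 86.26 F [ 0.3 -0.9 -1.1] w 0.0192 tilt 0.35
   [ 229.1 -108.1   -1.6] turn 0.109
   [ 3.953e+02 -2.783e+02 -3.000e-01] turn 0.181
```

View pics/s9.png

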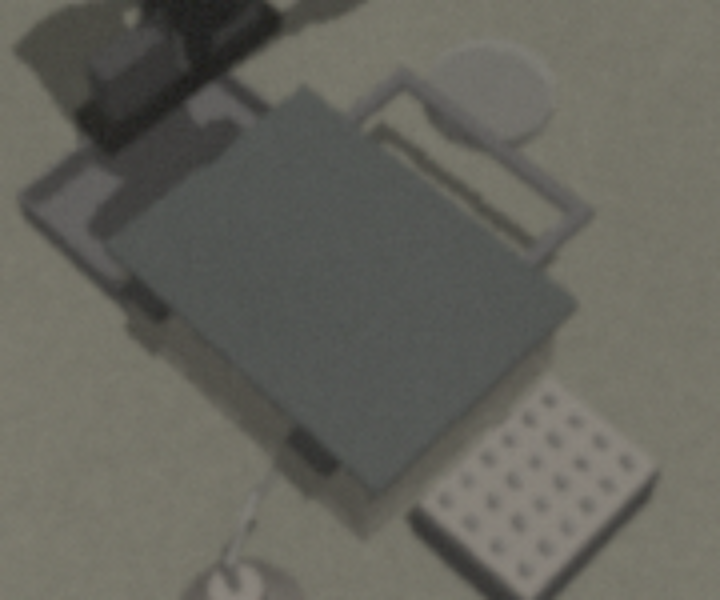

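The lid's top is completely clear. I'm carrying the scraper back to its original open spot and will check the tray from the top camera on the way.

Emit:
{"op": "drive_tool", "data": {
  "steps": [
    [40,-24,-1,0.02,-1],
    [80,-48,-1,0.04,-1],
    [120,-72,-1,0.06,-1],
    [160,-96,-1,0.08,-1],
    [200,-120,-1,0.1,-1]
  ]
}}

```text
clock: 8.65
position: [0.4898, 0.1224, 0.2116]
ee_rot: [0.004, 0.763, 0.646, 0.004]
contact_force: [0.3, 1.2, -1.8]
width: 0.0194
```

```bash
python3 -c "
from h import *
plan((.341,.327,.205,75.9))
i=manip.get_image('top');cv2.imwrite('pics/t10.png',cv2.resize(i[140:270,180:380],None,fx=4,fy=4))
"
```

```text
t 8.65 pos [0.4898 0.1224 0.2116] yaw 80.48 F [ 0.3  1.2 -1.8] w 0.0194 tilt 0.62
   [ 177.2 -180.6    4.7] turn 0.08
```

View pics/t10.png

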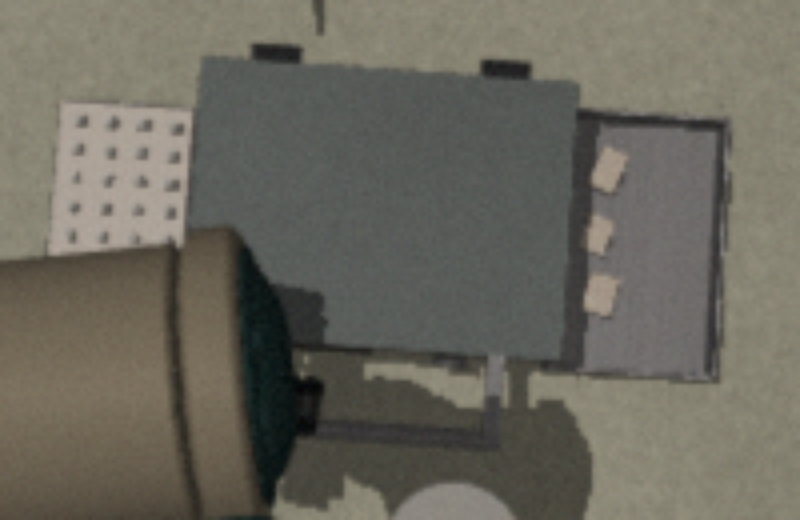

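All three chips are in the tray, at crop pixels (610,170), (600,233) and (601,295). I'm continuing to the put-down spot.

Emit:
{"op": "drive_tool", "data": {
  "steps": [
    [38,-38,1,0.016,-1],
    [76,-76,2,0.032,-1],
    [114,-114,3,0.05,-1],
    [150,-152,4,0.07,-1],
    [177,-180,5,0.08,-1]
  ]
}}

```text
clock: 9.2
position: [0.3425, 0.3244, 0.2082]
ee_rot: [-0.001, 0.788, 0.616, 0.005]
contact_force: [1.1, 0.8, -1.5]
width: 0.0188
```

Emit:
{"op": "drive_tool", "data": {
  "steps": [
    [0,0,0,0,-1],
    [0,0,0,0,-1]
  ]
}}

```text
clock: 9.4
position: [0.3417, 0.3254, 0.2089]
ee_rot: [-0.0, 0.787, 0.618, 0.006]
contact_force: [-0.5, -0.3, -1.6]
width: 0.0193
```

```bash
python3 -c "
from h import *
plan((.341,.327,.035,75.9))
"
```

```text
t 9.4 pos [0.3417 0.3254 0.2089] yaw 76.28 F [-0.5 -0.3 -1.6] w 0.0193 tilt 0.64
   [ -0.2  -2.2 173.9] turn 0.007
```

Emit:
{"op": "drive_tool", "data": {
  "steps": [
    [0,0,45,0,-1],
    [0,0,90,0,-1],
    [0,0,130,0,-1],
    [0,0,158,0,-1],
    [0,0,172,0,-1]
  ]
}}

```text
clock: 9.9
position: [0.3432, 0.3244, 0.0347]
ee_rot: [-0.0, 0.787, 0.617, 0.004]
contact_force: [0.1, -0.1, -1.9]
width: 0.0194
```

Emit:
{"op": "drive_tool", "data": {
  "steps": [
    [0,0,3,0,-1],
    [0,0,6,0,-1],
    [0,0,8,0,-1],
    [0,0,8,0,-1]
  ]
}}

```text
clock: 10.3
position: [0.3443, 0.3246, 0.0275]
ee_rot: [-0.0, 0.787, 0.617, 0.005]
contact_force: [-0.5, 0.5, -1.9]
width: 0.0194
```

Emit:
{"op": "drive_tool", "data": {
  "steps": [
    [0,0,1,0,-1],
    [0,0,2,0,-1],
    [0,0,2,0,-1]
  ]
}}

```text
clock: 10.6
position: [0.345, 0.3251, 0.0269]
ee_rot: [0.0, 0.787, 0.617, 0.006]
contact_force: [-0.8, -1.9, 7.3]
width: 0.0192
```

It has touched down, with +7 N of contact force. I'm opening the gripper.

Emit:
{"op": "drive_tool", "data": {
  "steps": [
    [0,0,0,0,-0.3],
    [0,0,0,0,0.3],
    [0,0,0,0,1],
    [0,0,0,0,1],
    [0,0,0,0,1]
  ]
}}

```text
clock: 11.1
position: [0.3449, 0.3251, 0.0268]
ee_rot: [0.0, 0.787, 0.617, 0.006]
contact_force: [-1.1, -0.1, -0.2]
width: 0.0847
```

Emit:
{"op": "drive_tool", "data": {
  "steps": [
    [0,0,-20,0,1],
    [0,0,-50,0,1],
    [0,0,-95,0,1],
    [0,0,-140,0,1],
    [0,0,-175,0,1]
  ]
}}

```text
clock: 11.6
position: [0.3438, 0.3242, 0.2043]
ee_rot: [0.0, 0.787, 0.617, 0.007]
contact_force: [0.8, 0.6, -1.0]
width: 0.0856
```

```bash
python3 -c "
from h import *
plan((*C(-135,0),.20,-3.55))
i=manip.get_image('scene');cv2.imwrite('pics/s11.png',i)
"
```

```text
t 11.6 pos [0.3438 0.3242 0.2043] yaw 76.16 F [ 0.8  0.6 -1. ] w 0.0856 tilt 0.77
   [-248.1  180.6    3.3] turn 1.391
```

View pics/s11.png

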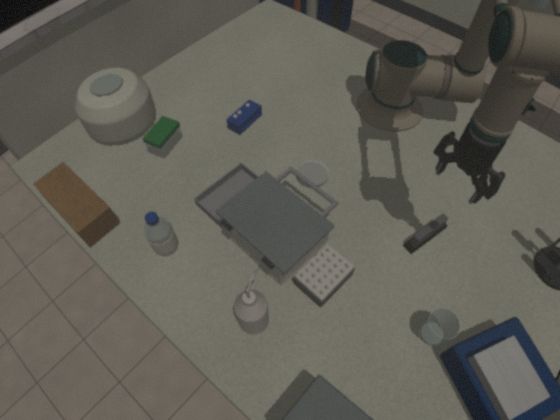

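The scraper stands upright and free at (427,233). I'm heading to the bar.

Emit:
{"op": "drive_tool", "data": {
  "steps": [
    [-40,29,0,0.145,0],
    [-80,58,1,0.29,-0.06],
    [-120,87,1,0.435,-0.06],
    [-160,116,2,0.58,-0.06],
    [-200,145,2,0.725,-0.06]
  ]
}}

```text
clock: 12.15
position: [0.4396, 0.0955, 0.2058]
ee_rot: [-0.004, 0.955, 0.295, 0.011]
contact_force: [0.4, 0.3, 0.6]
width: 0.0402
```

```bash
python3 -c "
from h import *
plan((*C(-135,0),.19,-3.55))
"
```

```text
t 12.15 pos [0.4396 0.0955 0.2058] yaw 34.3 F [0.4 0.3 0.6] w 0.0402 tilt 1.37
   [-15.   57.2  15.4] turn 0.661
```

Emit:
{"op": "drive_tool", "data": {
  "steps": [
    [-5,19,5,0.145,-0.06],
    [-10,38,10,0.29,-0.06],
    [-15,57,15,0.435,-0.06],
    [-15,57,15,0.58,-0.06],
    [-15,57,15,0.661,-0.06]
  ]
}}

```text
clock: 12.65
position: [0.4594, 0.0394, 0.1896]
ee_rot: [-0.007, 0.999, -0.034, 0.009]
contact_force: [0.1, -0.5, -0.1]
width: 0.0401
```

Emit:
{"op": "drive_tool", "data": {
  "steps": [
    [0,0,0,0,-0.06],
    [0,0,0,0,-0.06]
  ]
}}

```text
clock: 12.85
position: [0.4592, 0.0394, 0.1892]
ee_rot: [-0.007, 0.999, -0.033, 0.008]
contact_force: [0.1, -0.7, 0.1]
width: 0.0401
```

```bash
python3 -c "
from h import *
plan((*C(-135,0),.10,-3.55),(*C(-135,0),.0663,-3.55))
print(tool()[2].round(3))
i=manip.get_image('scene');cv2.imwrite('pics/s12.png',cv2.resize(i[100:250,240:400],None,fx=4,fy=4))
i=manip.get_image('top');cv2.imwrite('pics/t12.png',cv2.resize(i[140:290,180:380],None,fx=4,fy=4))
"
```

```text
t 12.85 pos [0.4592 0.0394 0.1892] yaw -3.84 F [ 0.1 -0.7  0.1] w 0.0401 tilt 1.28
   [-0.9  0.7 89.2] turn -0.005
   [ -1.5   1.2 122.9] turn -0.005
[[ 0.998 -0.067  0.017]
 [-0.067 -0.998  0.014]
 [ 0.016 -0.015 -1.   ]]
```

View pics/s12.png

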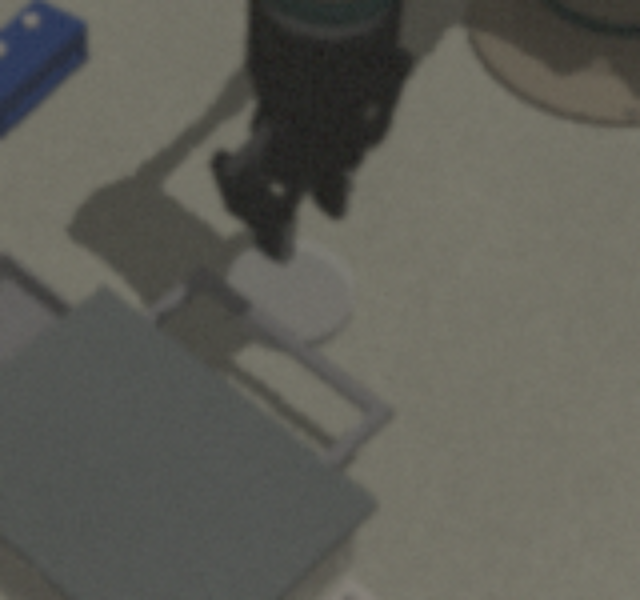

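View pics/t12.png

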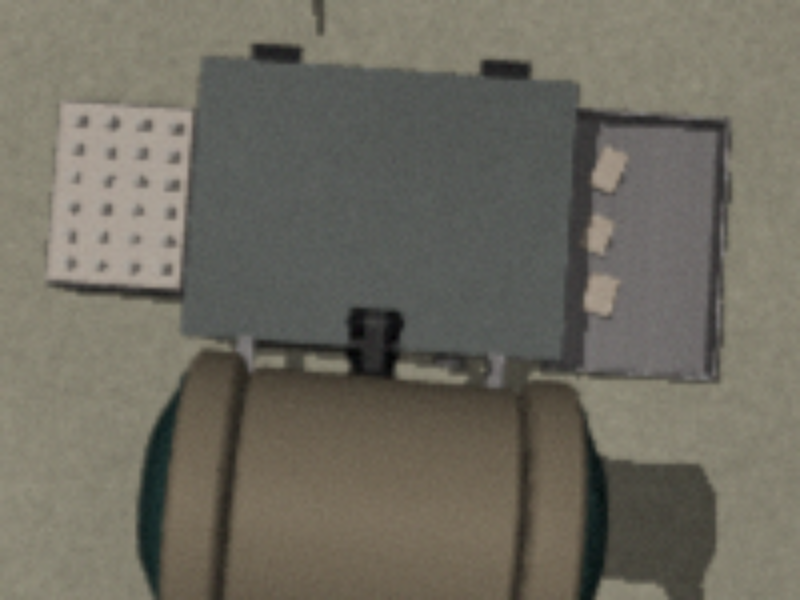

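Everything lines up: the jaws are across the bar and the three chips are still in the tray. I'm going down.

Emit:
{"op": "drive_tool", "data": {
  "steps": [
    [0,0,25,-0.005,-0.06],
    [0,0,50,-0.005,-0.06],
    [-1,1,70,-0.005,-0.06],
    [-1,1,85,-0.005,-0.06],
    [-1,1,90,-0.005,-0.06]
  ]
}}

```text
clock: 13.45
position: [0.4586, 0.0402, 0.098]
ee_rot: [-0.008, 0.999, -0.03, 0.007]
contact_force: [-0.5, 0.3, 0.2]
width: 0.0401
```

```bash
python3 -c "
from h import *
plan((*C(-135,0),.066,-3.55))
i=manip.get_image('scene');cv2.imwrite('pics/s13.png',cv2.resize(i[100:250,240:400],None,fx=4,fy=4))
"
```

```text
t 13.45 pos [0.4586 0.0402 0.098 ] yaw -3.5 F [-0.5  0.3  0.2] w 0.0401 tilt 1.18
   [ 0.7  0.6 32. ] turn 0.001
```

View pics/s13.png

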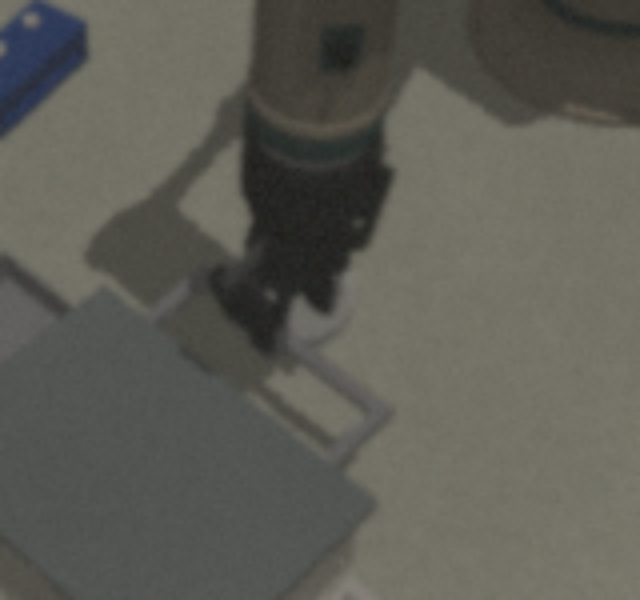

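The fingers straddle the bar. I'm going down the last 32 mm, then closing.

Emit:
{"op": "drive_tool", "data": {
  "steps": [
    [0,0,10,0,-0.06],
    [1,0,20,0,-0.06],
    [1,0,28,0,-0.06],
    [1,0,32,0,-0.06],
    [1,0,32,0,-0.06]
  ]
}}

```text
clock: 14.0
position: [0.4599, 0.0406, 0.0655]
ee_rot: [-0.008, 0.999, -0.031, 0.007]
contact_force: [-0.4, -0.5, 0.0]
width: 0.0396
```

Emit:
{"op": "drive_tool", "data": {
  "steps": [
    [0,0,0,0,-0.4],
    [0,0,0,0,-0.6],
    [0,0,0,0,-1],
    [0,0,0,0,-1],
    [0,0,0,0,-1]
  ],
  "squeeze": 40
}}

```text
clock: 14.5
position: [0.4603, 0.0406, 0.0659]
ee_rot: [-0.008, 0.999, -0.031, 0.007]
contact_force: [0.2, 0.1, 2.4]
width: 0.0109
```

```bash
cat >> h.py <<'E'
def bar(th): # tcp world pos for lid angle deg
    t=np.radians(th); x,y=C(85-220*np.cos(t),0); return x,y,.085+.22*np.sin(t)
E
python3 -c "
from h import *
s,p,R=tool(); off=p-np.array(bar(0)); print(off)
plan(*[(*(np.array(bar(t))+off),-3.55) for t in(2,4,6,8,10)])
i=manip.get_image('scene');cv2.imwrite('pics/s14.png',cv2.resize(i[100:250,240:400],None,fx=4,fy=4))
"
```

```text
[ 0.0005202   0.00051275 -0.01910145]
t 14.5 pos [0.4603 0.0406 0.0659] yaw -3.51 F [0.2 0.1 2.4] w 0.0109 tilt 1.18
   [ 0.2 -0.1 -7.7] turn 0.001
   [  0.7  -0.2 -15.3] turn 0.001
   [  1.5  -0.4 -23. ] turn 0.001
   [  2.6  -0.5 -30.6] turn 0.001
   [  3.9  -0.6 -38.1] turn 0.001
```

View pics/s14.png

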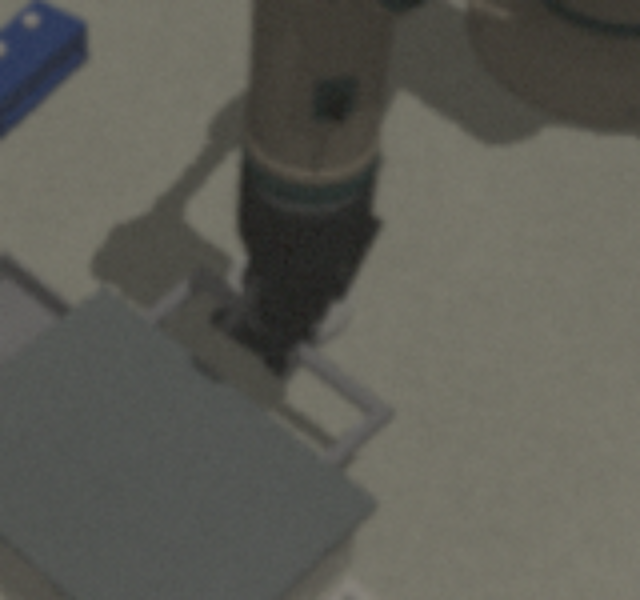

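The gripper holds the bar at 11 mm width with low forces. I'm raising it along the arc.

Emit:
{"op": "drive_tool", "data": {
  "steps": [
    [0,0,-7.7,0,-1],
    [0.7,0,-15.3,0,-1],
    [1.5,-0.3,-23,0,-1],
    [2.6,-0.5,-30.6,0,-1],
    [3.9,-0.6,-38,0,-1]
  ]
}}

```text
clock: 15.05
position: [0.4634, 0.0404, 0.1046]
ee_rot: [-0.007, 0.999, -0.03, 0.007]
contact_force: [2.2, 1.2, -3.8]
width: 0.0104
```

```bash
cat >> h.py <<'E'
OFF=np.array([.0005,.0005,-.0191])
def ang():
    s,p,R=tool(); q=p-OFF; h=np.array([*C(85,0),.085]); d=q-h
    dx=-(d[0]*np.cos(CY)+d[1]*np.sin(CY)); print("ang",np.degrees(np.arctan2(d[2],dx)),"r",np.hypot(dx,d[2]))
E
python3 -c "
from h import *
ang()
plan(*[(*(np.array(bar(t))+OFF),-3.55) for t in(12,14.5,17,19.5,22)])
i=manip.get_image('scene');cv2.imwrite('pics/s15.png',cv2.resize(i[100:300,190:400],None,fx=3,fy=3))
"
```

```text
ang 10.119587810048332 r 0.2202341308822672
t 15.05 pos [0.4634 0.0404 0.1046] yaw -3.5 F [ 2.2  1.2 -3.8] w 0.0104 tilt 1.16
   [ 1.7 -0.1 -7. ] turn 0.001
   [  4.   -0.2 -16.3] turn 0.001
   [  6.8  -0.4 -25.5] turn 0.001
   [  9.9  -0.5 -34.6] turn 0.001
   [ 13.4  -0.6 -43.5] turn 0.001
```

View pics/s15.png

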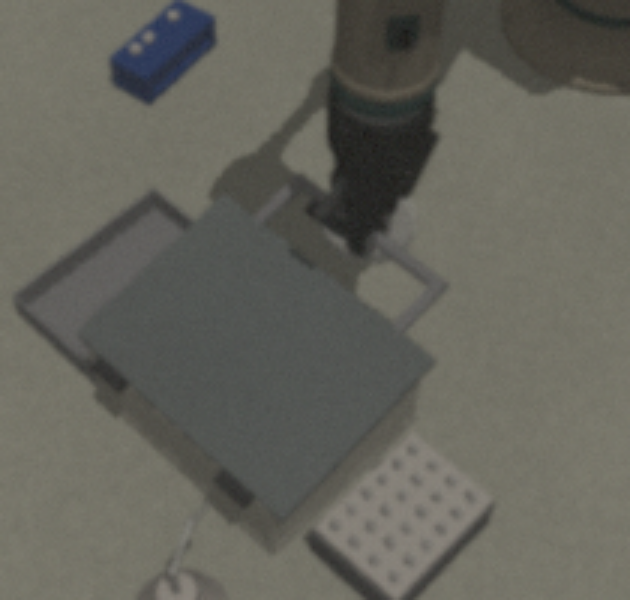

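The lid is rising. The width went from 10.9 to 10.4 mm, so I'll watch for slip.

Emit:
{"op": "drive_tool", "data": {
  "steps": [
    [1.7,-0.1,-7,0,-1],
    [4,-0.2,-16.3,0,-1],
    [6.8,-0.4,-25.5,0,-1],
    [9.9,-0.5,-34.6,0,-1],
    [13.4,-0.6,-43.5,0,-1]
  ]
}}

```text
clock: 15.6
position: [0.476, 0.0396, 0.1498]
ee_rot: [-0.008, 0.999, -0.03, 0.006]
contact_force: [0.0, 0.9, -2.4]
width: 0.0104
```

```bash
python3 -c "
from h import *
ang()
plan(*[(*(np.array(bar(t))+OFF),-3.55) for t in(24.5,27,29.5,32,34.5)])
"
```

```text
ang 22.331712973249367 r 0.22083150822455352
t 15.6 pos [0.476  0.0396 0.1498] yaw -3.5 F [ 0.   0.9 -2.4] w 0.0104 tilt 1.12
   [ 4.2 -0.1 -7.3] turn 0.001
   [  8.4  -0.2 -15.9] turn 0.001
   [ 13.1  -0.4 -24.3] turn 0.001
   [ 18.1  -0.5 -32.5] turn 0.001
   [ 23.5  -0.6 -40.4] turn 0.001
```

Emit:
{"op": "drive_tool", "data": {
  "steps": [
    [4.2,-0.1,-7.3,0,-1],
    [8.4,-0.2,-15.9,0,-1],
    [13,-0.4,-24.3,0,-1],
    [18,-0.5,-32.5,0,-1],
    [23.5,-0.6,-40.4,0,-1]
  ]
}}

```text
clock: 16.1
position: [0.4969, 0.0383, 0.1909]
ee_rot: [-0.008, 1.0, -0.03, 0.004]
contact_force: [-6.5, 0.9, 2.8]
width: 0.0108
```

```bash
python3 -c "
from h import *
ang()
plan(*[(*(np.array(bar(t))+OFF),-3.55) for t in(37,39.5,42,44,45.2)])
"
```

```text
ang 34.307958564651805 r 0.22184704637199626
t 16.1 pos [0.4969 0.0383 0.1909] yaw -3.48 F [-6.5  0.9  2.8] w 0.0108 tilt 0.97
   [ 7.6 -0.1 -7.3] turn 0.001
   [ 13.6  -0.2 -14.8] turn 0.001
   [ 19.9  -0.3 -22. ] turn 0.001
   [ 25.2  -0.4 -27.6] turn 0.001
   [ 28.5  -0.5 -30.9] turn 0.001
```

The force on the tool is radially outward, about 7 N, so the true radius is slightly larger than modelled. I'm checking with a picture before going on.

```bash
python3 -c "
from h import *
i=manip.get_image('scene');cv2.imwrite('pics/s16.png',cv2.resize(i[80:300,190:400],None,fx=3,fy=2.7))
i=manip.get_image('top');cv2.imwrite('pics/t16.png',cv2.resize(i[140:290,180:380],None,fx=4,fy=4))
ang();print(manip.get_state()['contact_force'])
"
```

```text
ang 34.56701629368605 r 0.2218995585983636
[-7.19956994  0.3990838   3.21922208]
```

View pics/s16.png

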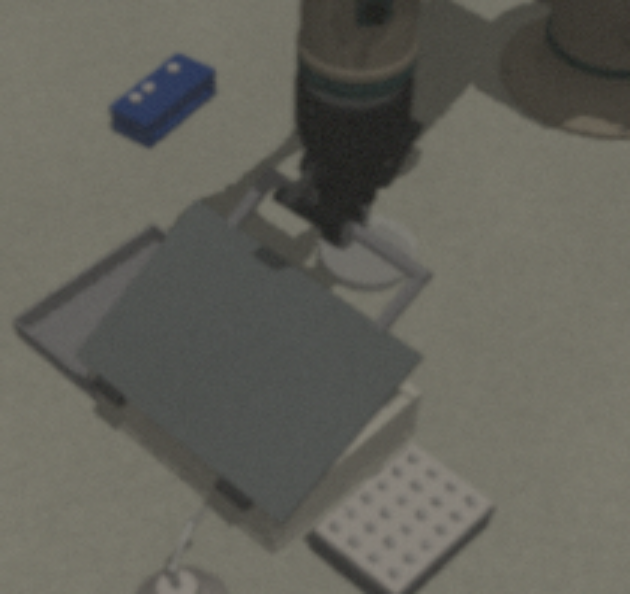

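View pics/t16.png

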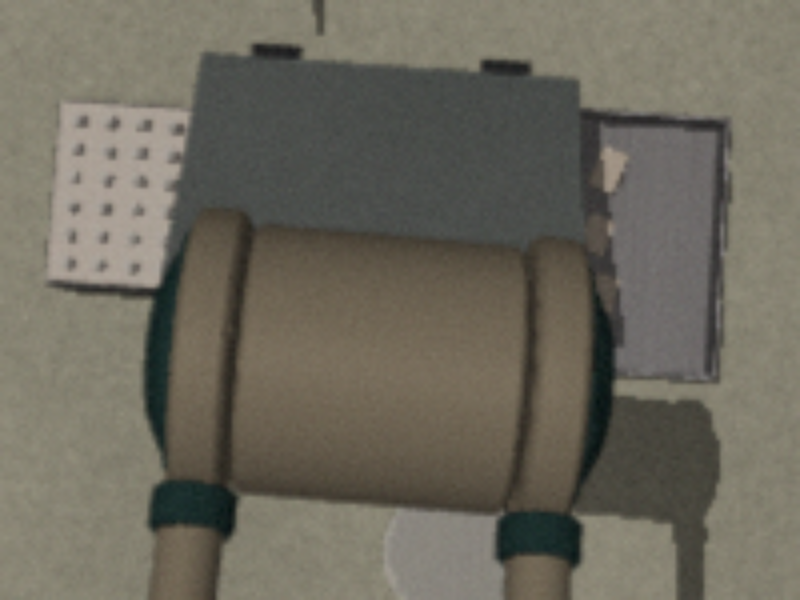

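The lid is held and the finger doesn't touch its edge. I'm continuing with the radius about 2.5 mm larger.

```bash
python3 -c "
import h
from h import *
def bar2(th,r=.2225):
    t=np.radians(th); x,y=C(85-1000*r*np.cos(t),0); return x,y,.085+r*np.sin(t)
plan(*[(*(np.array(bar2(t))+OFF),-3.55) for t in(36.5,39,41,43,44.5)])
"
```

```text
t 16.2 pos [0.4975 0.0383 0.1918] yaw -3.48 F [-7.2  0.4  3.2] w 0.0106 tilt 1.0
   [ 3.9 -0.1 -6.4] turn 0.001
   [  9.9  -0.2 -14. ] turn 0.001
   [ 15.   -0.3 -19.9] turn 0.001
   [ 20.2  -0.4 -25.7] turn 0.001
   [ 24.3  -0.4 -29.8] turn 0.001
```

Emit:
{"op": "drive_tool", "data": {
  "steps": [
    [3.9,0,-6.4,0,-1],
    [9.9,0,-14,0,-1],
    [15,0,-20,0,-1],
    [20,0,-25.7,0,-1],
    [24,0,-29.8,0,-1]
  ]
}}

```text
clock: 16.7
position: [0.5214, 0.0367, 0.2226]
ee_rot: [-0.008, 0.999, -0.03, 0.004]
contact_force: [-3.6, 2.8, 0.4]
width: 0.01
```

Emit:
{"op": "drive_tool", "data": {
  "steps": [
    [0,0,0,0,-1],
    [0,0,0,0,-1],
    [0,0,0,0,-1]
  ]
}}

```text
clock: 17.0
position: [0.5212, 0.0368, 0.2225]
ee_rot: [-0.008, 0.999, -0.03, 0.004]
contact_force: [-3.1, 2.8, 0.1]
width: 0.0105
```

```bash
python3 -c "
from h import *
ang();plan()
i=manip.get_image('scene');cv2.imwrite('pics/s17.png',i);cv2.imwrite('pics/s17b.png',cv2.resize(i[110:260,200:350],None,fx=4,fy=4,interpolation=cv2.INTER_CUBIC))
# overlay predictions of lid front corners for angles
for th in(40,42.5,45,47.5):
    t=np.radians(th);P=[]
    # top surface: hinge at mid thickness; top 5mm above
    for y in(115,-115):
        x=85-170*np.cos(t)+5*np.sin(t); z=.085+.170*np.sin(t)+.005*np.cos(t)
        P.append((*C(x,y),z))
    for y in(70,-70):
        x=85-220*np.cos(t); P.append((*C(x,y),.085+.22*np.sin(t)))
    print(th,((proj('scene',P)-[200,110])*4).round(1).tolist())
"
```

```text
ang 44.57174938030358 r 0.22307423036480262
t 17.0 pos [0.5212 0.0368 0.2225] yaw -3.48 F [-3.1  2.8  0.1] w 0.0105 tilt 1.03
40 [[508.2, 403.6], [201.6, 165.8], [499.9, 275.0], [308.3, 134.0]]
42.5 [[502.7, 403.9], [194.5, 164.4], [493.1, 273.5], [300.1, 131.3]]
45 [[496.8, 404.7], [186.9, 163.4], [485.7, 272.7], [291.2, 129.2]]
47.5 [[490.4, 406.0], [179.0, 162.9], [477.7, 272.6], [281.9, 127.8]]
```

View pics/s17b.png

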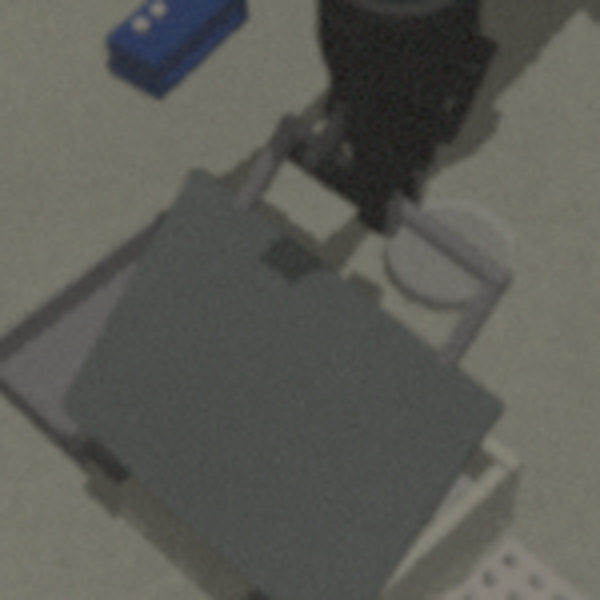

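Lid corners are at about (503,404) and (196,170) in the crop. That suggests 42–43° before correcting for camera bias, so I'm checking the bias against the shut-lid picture.

```bash
python3 -c "
from h import *
import cv2
i=cv2.imread('pics/scene0.png');cv2.imwrite('pics/s0b.png',cv2.resize(i[150:300,200:350],None,fx=4,fy=4,interpolation=cv2.INTER_CUBIC))
P=[(*C(x,y),.09) for x,y in((-85,115),(-85,-115),(85,115),(85,-115))]
print(((proj('scene',P)-[200,150])*4).round(1).tolist())
t=np.radians(45)
print(((proj('scene',[(*C(85+5*np.sin(t),y),.085+.005*np.cos(t)) for y in(115,-115)])-[200,110])*4).round(1))
"
```

```text
[[538.8, 298.6], [262.3, 81.0], [335.0, 492.1], [59.4, 242.1]]
[[330.4 657.5]
 [ 55.3 407. ]]
```

View pics/s0b.png

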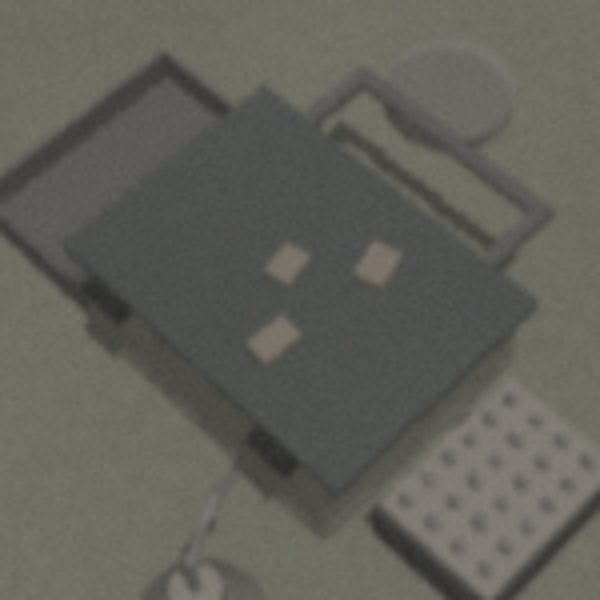

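```bash
python3 -c "
from h import *
i=manip.get_image('top');cv2.imwrite('pics/t18r.png',i);cv2.imwrite('pics/t18.png',cv2.resize(i[140:290,180:380],None,fx=4,fy=4,interpolation=cv2.INTER_CUBIC))
cv2.imwrite('pics/s18r.png',manip.get_image('scene'))
for th in(0,42.5,45):
    t=np.radians(th)
    P=[(*C(85-170*np.cos(t)+5*np.sin(t),y),.085+.170*np.sin(t)+.005*np.cos(t)) for y in(115,-115)]
    P+=[(*C(85-220*np.cos(t),y),.085+.22*np.sin(t)) for y in(76,-76)]
    print(th,((proj('top',P)-[180,140])*4).round(1).tolist())
print(manip.get_state()['position'])
"
```

```text
0 [[178.2, 332.8], [561.5, 359.2], [237.7, 420.7], [490.6, 438.1]]
42.5 [[157.5, 235.5], [593.4, 265.5], [219.8, 314.5], [520.2, 335.2]]
45 [[156.9, 224.5], [595.4, 254.7], [219.4, 300.7], [522.3, 321.5]]
[0.52121734 0.03677249 0.22241985]
```

View pics/t18.png

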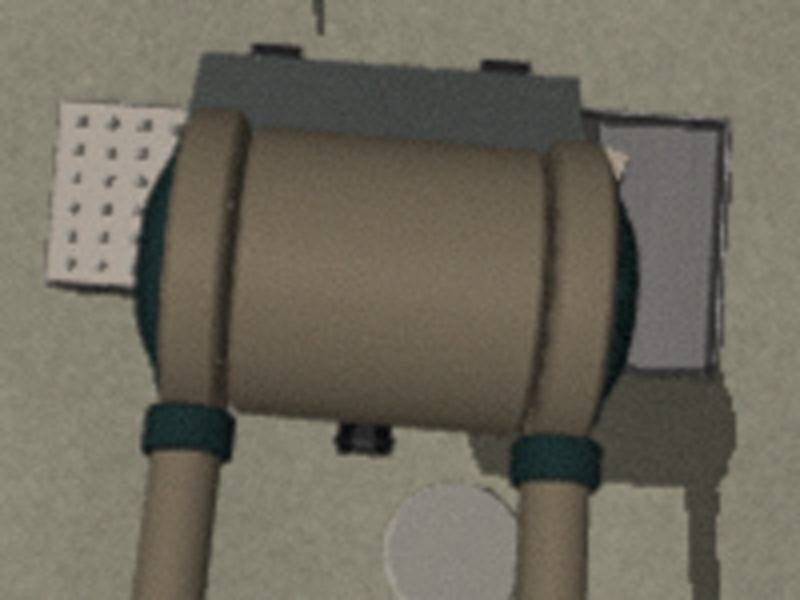

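```bash
cat > fit.py <<'E'
from h import *
from scipy.optimize import least_squares
from scipy.ndimage import map_coordinates
def edgepts(th):
    t=np.radians(th); L=lambda a,y:(*C(85-a*np.cos(t)+5*np.sin(t),y),.085+a/1e3*np.sin(t)+.005*np.cos(t))
    fr=[L(170,y) for y in list(range(-112,-78,2))+list(range(82,112,2))]
    ri=[L(a,-115) for a in range(20,168,3)]
    return fr,ri
def meas(img,th,bias):
    g=cv2.GaussianBlur(cv2.cvtColor(img,cv2.COLOR_BGR2GRAY).astype(float),(0,0),0.8)
    out=[]
    for pts in edgepts(th):
        p=proj('scene',pts)+bias; d=p[-1]-p[0]; d/=np.linalg.norm(d); n=np.array([-d[1],d[0]])
        s=np.arange(-4,4.01,.1)
        # profile averaged in groups
        prof=np.array([map_coordinates(g,[q[1]+s*n[1],q[0]+s*n[0]],order=3) for q in p])
        for k in range(0,len(p)-4,5):
            pr=np.abs(np.gradient(prof[k:k+8].mean(0))); w=np.exp(-s**2/8)*pr; j=w.argmax(); out.append((s[j],n,len(out)))
    return out
def r(img,th,b): return np.array([o[0] for o in meas(img,th,b)])
def fitbias(img):
    b=np.zeros(2)
    for _ in range(8):
        m=meas(img,0,b); A=np.array([o[1] for o in m]); v=np.array([o[0] for o in m])
        ok=abs(v-np.median(v))<2; b=b+np.linalg.lstsq(A[ok],v[ok],rcond=None)[0]
    print('bias',b,'res',v.round(1)); return b
if __name__=="__main__":
    b=fitbias(cv2.imread('pics/scene0.png'))
    for f in('s17','s18r'):
        im=cv2.imread(f'pics/{f}.png')
        for bb in(b,):
            for th in np.arange(40,48,.5):
                v=r(im,th,bb); print(f,th,round(np.median(abs(v)),2),round(np.mean(np.minimum(abs(v),2)),2), v.round(1).tolist() if th in(42.5,44.5) else '')
E
python3 fit.py
```

```text
bias [-0.30631588  0.07707162] res [ 0.1 -0.1 -0.1  0.   0.1  0.1  0.1  0.  -0.1 -0.2 -0.1  0.  -0.1  0.3
  0.2  0.2]
s17 40.0 0.5 0.74 
s17 40.5 0.5 0.69 
s17 41.0 0.45 0.67 
s17 41.5 0.35 0.64 
s17 42.0 0.5 0.62 
s17 42.5 0.45 0.64 [-0.9, -1.5, -1.7, -0.7, -0.6, -0.6, 0.1, 0.2, 0.0, -0.1, 0.0, -1.6, 0.1, -1.5, -0.3, -0.3]
s17 43.0 0.45 0.67 
s17 43.5 0.6 0.7 
s17 44.0 0.65 0.78 
s17 44.5 0.7 0.88 [-1.2, -1.8, -0.5, -1.4, -1.2, -1.2, 0.3, 0.4, 0.4, 0.4, 0.6, -1.1, -1.6, -0.8, 0.5, 0.6]
s17 45.0 0.8 0.96 
s17 45.5 0.85 1.04 
s17 46.0 1.05 1.11 
s17 46.5 1.05 1.19 
s17 47.0 1.25 1.26 
s17 47.5 1.3 1.24 
s18r 40.0 0.55 0.73 
s18r 40.5 0.5 0.73 
s18r 41.0 0.35 0.68 
s18r 41.5 0.35 0.65 
s18r 42.0 0.5 0.61 
s18r 42.5 0.45 0.53 [-0.7, -1.5, 0.0, -0.7, -0.6, -0.6, 0.2, 0.1, 0.0, 0.0, 0.1, -1.5, 0.2, -1.4, -0.4, -0.5]
s18r 43.0 0.55 0.66 
s18r 43.5 0.65 0.72 
s18r 44.0 0.7 0.81 
s18r 44.5 0.75 0.91 [-1.1, -1.8, -0.6, -1.4, -1.3, -1.3, 0.4, 0.4, 0.4, 0.5, 0.7, -1.1, -1.7, -0.8, 0.6, 0.5]
s18r 45.0 0.8 0.97 
s18r 45.5 1.0 1.08 
s18r 46.0 1.15 1.16 
s18r 46.5 1.3 1.23 
s18r 47.0 1.45 1.29 
s18r 47.5 1.65 1.35
```

The edge fit gives about 42.3° and the arm geometry 44.6°, the latter probably inflated by a few mm of slip on the bar. I'm raising it about 2° to split the difference, then re-measuring.

Emit:
{"op": "drive_tool", "data": {
  "steps": [
    [2.5,0,-3,0,-1],
    [5,0,-6,0,-1],
    [5,0,-6,0,-1],
    [5,0,-6,0,-1],
    [5,0,-6,0,-1]
  ],
  "squeeze": 60
}}

```text
clock: 17.65
position: [0.5267, 0.0364, 0.2282]
ee_rot: [-0.008, 0.999, -0.03, 0.005]
contact_force: [2.1, 2.1, -5.8]
width: 0.0101
```

```bash
python3 - <<'E'
from fit import *
ang();plan()
cv2.imwrite('pics/s19.png',manip.get_image('scene'))
im=cv2.imread('pics/s19.png');b=np.array([-.306,.077])
for th in np.arange(41,49,.5):
    v=r(im,th,b);print(th,round(np.mean(np.minimum(abs(v),2)),2),'front',round(np.median(v[:6]),2),'right',round(np.median(v[6:]),2),v[6:].round(1).tolist())
cv2.imwrite('pics/s19b.png',cv2.resize(im[110:260,200:350],None,fx=4,fy=4,interpolation=cv2.INTER_CUBIC))
E
```

```text
ang 46.61715275442285 r 0.2233130177997772
t 17.65 pos [0.5267 0.0364 0.2282] yaw -3.49 F [ 2.1  2.1 -5.8] w 0.0101 tilt 1.06
41.0 1.02 front 0.4 right -1.1 [-0.4, -0.5, -0.5, -1.1, -1.0, -2.0, -1.1, -2.6, -1.9, -2.0]
41.5 0.84 front 0.1 right -0.9 [-0.3, -0.4, -0.4, -0.9, -0.8, -1.9, -0.9, -2.4, -1.7, -1.7]
42.0 0.77 front -0.15 right -0.75 [-0.3, -0.3, -0.3, -0.8, -0.7, -1.8, -0.7, -2.2, -1.5, -1.5]
42.5 0.72 front -0.25 right -0.6 [-0.2, -0.3, -0.3, -0.7, -0.5, -1.7, -0.5, -2.0, -1.3, -1.3]
43.0 0.77 front -0.35 right -0.8 [-0.2, -0.2, -0.2, -0.6, -0.4, -1.6, -2.4, -1.8, -1.1, -1.0]
43.5 0.76 front -0.45 right -0.65 [-0.1, -0.1, -0.1, -0.5, -0.2, -1.5, -2.3, -1.6, -0.9, -0.8]
44.0 0.76 front -0.6 right -0.5 [-0.1, -0.1, 0.0, -0.4, -0.1, -1.4, -2.1, -1.4, -0.7, -0.6]
44.5 0.72 front -0.7 right -0.3 [0.0, 0.0, 0.1, -0.3, 0.0, -1.2, -1.9, -1.1, -0.4, -0.3]
45.0 0.71 front -0.85 right -0.1 [0.0, 0.0, 0.2, -0.1, 0.2, -1.1, -1.7, -0.9, -0.2, -0.1]
45.5 0.64 front -0.95 right 0.05 [0.1, 0.1, 0.2, 0.0, 0.3, -1.0, -1.6, -0.7, 0.0, 0.1]
46.0 0.73 front -1.1 right 0.15 [0.1, 0.2, 0.3, 0.1, 0.5, -0.9, -1.4, -0.5, 0.2, 0.4]
46.5 0.81 front -1.3 right 0.2 [0.2, 0.2, 0.4, 0.2, 0.6, -0.7, -1.3, -0.3, 0.5, 0.6]
47.0 0.91 front -1.45 right 0.35 [0.2, 0.3, 0.5, 0.4, 0.7, -0.6, -1.2, -0.1, 0.7, 0.9]
47.5 1.0 front -1.65 right 0.4 [0.3, 0.3, 0.6, 0.5, 0.9, -0.4, -1.1, 0.0, 0.9, 1.1]
48.0 1.11 front -1.85 right 0.5 [0.3, 0.4, 0.7, 0.6, 1.0, -0.3, -1.0, 0.2, 1.1, 1.4]
48.5 1.24 front -2.1 right 0.6 [0.4, 0.5, 0.8, 0.7, 1.2, -0.1, -0.9, 0.4, 1.3, 1.7]
```

View pics/s19b.png

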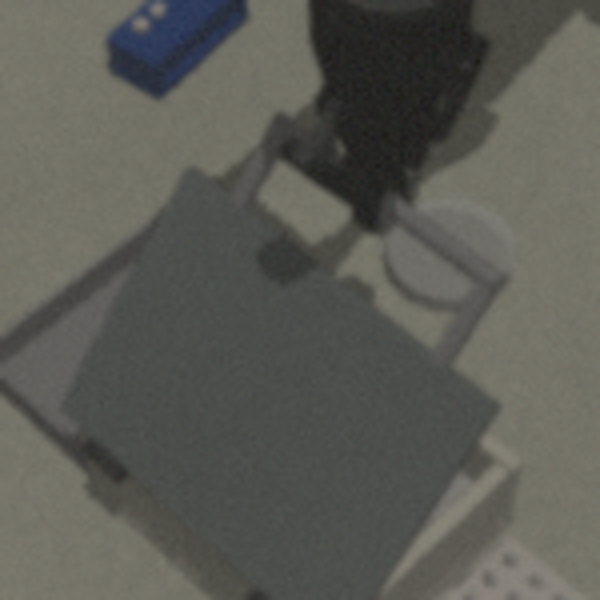

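The right edge gives about 45°, the corner position about 44.5°, and the arm geometry corrected for slip about 45.8°. I'm holding to check it stays steady.

Emit:
{"op": "drive_tool", "data": {
  "steps": [
    [0,0,0,0,-1],
    [0,0,0,0,-1],
    [0,0,0,0,-1],
    [0,0,0,0,-1],
    [0,0,0,0,-1]
  ]
}}

```text
clock: 18.2
position: [0.5266, 0.0364, 0.2281]
ee_rot: [-0.008, 0.999, -0.03, 0.004]
contact_force: [0.5, 1.9, -5.1]
width: 0.0095
```

Emit:
{"op": "drive_tool", "data": {
  "steps": [
    [0,0,0,0,-1],
    [0,0,0,0,-1],
    [0,0,0,0,-1],
    [0,0,0,0,-1],
    [0,0,0,0,-1]
  ]
}}

```text
clock: 18.7
position: [0.5266, 0.0364, 0.2281]
ee_rot: [-0.008, 0.999, -0.03, 0.004]
contact_force: [0.8, 2.4, -4.5]
width: 0.0095
```

```bash
python3 - <<'E'
from fit import *
ang();plan()
im=manip.get_image('scene');cv2.imwrite('pics/s20.png',im);t=manip.get_image('top');cv2.imwrite('pics/t20.png',t)
b=np.array([-.306,.077])
for th in (44,45,46):
    v=r(im,th,b);print(th,'front',round(np.median(v[:6]),2),'right',round(np.median(v[6:]),2))
E
```

```text
ang 46.577270596323565 r 0.2233015892947479
t 18.7 pos [0.5266 0.0364 0.2281] yaw -3.49 F [ 0.8  2.4 -4.5] w 0.0095 tilt 1.06
44 front -0.6 right -0.4
45 front -0.85 right 0.0
46 front -1.2 right 0.2
```

View pics/t20.png

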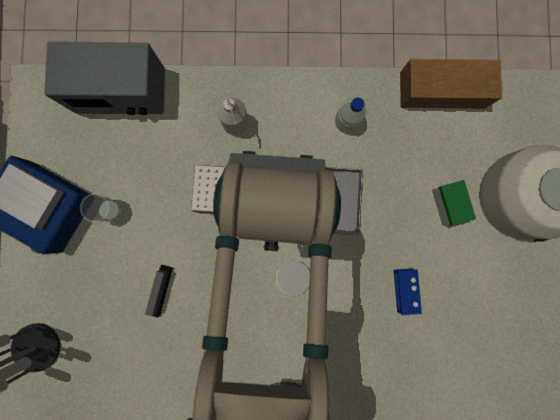

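View pics/s20.png

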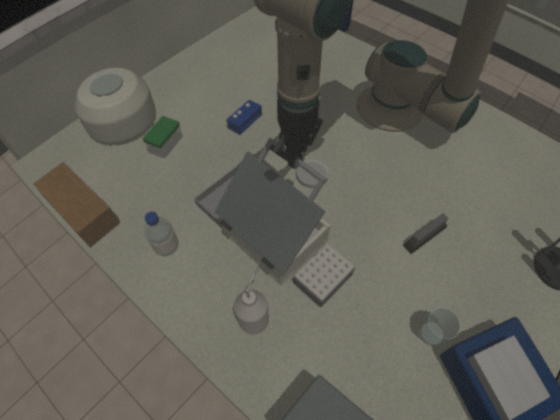

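The dish, racks and bottles stand at the pixels where they started. The scraper stands at (159,291) in the top view, and the lid is steady. I'm handing in.

```bash
python3 -c "
from rig import manip
print(manip.sign_off())"
```

```text
the job is handed in; nothing more can be done
None
```

The job is done and handed in at about 19 s of the 72 s allowed. I gripped the scraper by its rib and swept all three chips off the lid into the tray in one pass. I then put the scraper back on the bench near its starting spot, let go, and raised the lid by its bar. The gripper is still holding the lid open.

**Last checks:**
- **Chips:** after the sweep the lid was bare and all three chips showed in the tray. The raised lid and the arm hide them in the last pictures.
- **Scraper and other things:** the scraper stands upright and clear. By eye, the other things look to be where they started in the final pictures.
- **Steadiness:** the tool stayed within 0.1 mm over 1 s of holding, with about 5 N of force on it.
- **Lid angle:** the measurements disagree. The lid's side edge in the picture gives 45°, its corners about 44.5° and its front edge about 42°. The raw arm geometry gives 46.6°, or about 45.8° allowing for a few mm of slip on the bar. My best estimate is 45° within about 1.5°.

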